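# Lock the fixture's shaft with disc and bar

## Task

Lock the shaft of the small indexing fixture: push the upright pin on the slotted disc round until the slot lines up with the lock bar, then push the bar by its upright lug through the slot until it is fully home against the stop of the keeper on the far side. Only push with the fingertips: do not lift the bar out of its guide or pick anything up, and leave the tools and parts lying around the fixture where they are.

Things in the scene. Friction and masses are not known exactly. Their poses are not given: they have to be found in the camera images.
- lock_fixture: the fixed fixture, grey base plate 264 x 92 x 10 mm; origin on the disc's axis at the bench top, z up. In line along +x, the way the bar is pushed: open-topped aluminium guide (x = -188 to -44 mm, rails' tops at z = 36, a strap across its end, screw heads at 45), slotted disc, keeper (x = 44 to 69). Nothing but the pin and the lug rises above z = 45 mm
- keeper_stop (a point): middle of the stop face inside the keeper, at fixture x = 61 mm, 30 mm above the bench; the keeper is an aluminium block 40 mm wide beyond the disc, its top at z = 44 mm, with a mouth 21 mm wide facing the disc
- lock_disc (a joint): angle of the steel slotted disc about the fixture's z axis, anticlockwise from above, rad, limits -0.35 to 3.49; it starts between 0.55 and 2.6 and stays where it is left (0.05 N m of friction, about 2 N at the pin). The slot is in line with the bar at 0 (pin on the fixture's +y side) and equally at 3.14 (pin on the -y side); either will do
- disc_slot (a point): middle of the slot on the disc's axis, 36 mm above the bench; its x axis runs along the slot and turns with the disc. The disc is 80 mm across, top at z = 40 mm, two steel cheeks on a darker plate; the slot between them is 20 mm wide and 16 mm deep, right across the middle, flared to about 30 mm at both mouths
- disc_pin (a point): the upright round pin on the disc, 10 mm across, 27 mm from the disc's axis at right angles to the slot (on the disc's own +y side), standing from z = 40 to 72 mm; the point lies on the pin's axis at z = 58 mm
- bar_lug (a point): rear face of the upright lug at the tail of the lock bar, in the middle of its width, 58 mm above the bench. The lug is a dark block 22 mm wide, 11 mm thick along the bar, from z = 36 to 72 mm; its rear face is the bar's tail end. The bar lies loose in its guide and slides with 1 to 4 N along the fixture's x. When home this point is at fixture x = -69 mm
- bar_nose (a point): middle of the front end of the lock bar (steel, 130 mm long, 14 mm wide, 12 mm high, the front 8 mm narrowed to 9 mm), 30 mm above the bench and 130 mm ahead of the lug's rear face. It starts at fixture x = -57 to -47 mm, short of the disc, and is at 61 mm when home
- spare_punch: ground steel punch block 32 x 50 x 43 mm, loose bystander on the bench; origin under its centre
- hex_key: L-shaped hex key 26 x 80 x 5 mm, loose bystander; origin under its centre
- esd_brush: black brush 28 x 157 x 10 mm, loose bystander, long in its own y; origin under its centre
- marker_pen: marker pen 12 x 130 x 13 mm, loose bystander, long in its own y; origin under its centre
- dowel: steel dowel pin 13 x 46 x 13 mm lying down, loose bystander, long in its own y; origin under its centre
Things that resemble listed ones, but are neither listed nor needed, are in the scene too. There is more than one size of the part that bears bar_lug; the job needs the largest.

How it is judged (in metres and radians):
On the way, in this order (a step that is already met when the one before it is completed fails the run):
1. the slot is turned in line with the bar (angle between the x axis of disc_slot and the x axis of lock_fixture, either way round below 0.14 rad), for 0.2 s.
2. the bar is pushed through the slot into the keeper (x of bar_nose in the frame of lock_fixture above 0.055 m and angle between the x axis of disc_slot and the x axis of lock_fixture, either way round below 0.14 rad), for 0.2 s.
At the end, for the whole second after the job is handed in: the bar's nose is within 6 mm of the keeper's stop, still lying in the guide and keeper, and the slot is in line with the fixture's x axis within 0.14 rad, the disc at rest (all of step 2 and not (z of bar_nose in the frame of lock_fixture above 0.045 m or z of bar_lug in the frame of lock_fixture above 0.073 m) and z of bar_nose in the frame of lock_fixture above 0.022 m and velocity of joint lock_disc between -0.05 and 0.05 rad/s); the robot touches nothing.
It fails at once if the bar is lifted out of its guide (more than 15 mm) (z of bar_nose in the frame of lock_fixture above 0.045 m or z of bar_lug in the frame of lock_fixture above 0.073 m).
It fails at once if a tool or part beside the fixture is moved more than 30 mm or picked up (distance of any of spare_punch, hex_key, esd_brush, marker_pen, dowel from where it was at the start of the episode above 0.03 m or height (world z) of any of spare_punch, hex_key, esd_brush, marker_pen, dowel above 0.02 m).
It also fails if it takes over 51 s, if anything falls off the work surface, if the arm or the gripper's body presses on something with over 40 N, if the wrist force passes 120 N, or if a joint passes its speed limit or range.

## Robot

A 6-joint arm with a two-finger parallel gripper is mounted at the origin on a cart in front of the work surface, level with it; the furniture and walls round the work are solid. World frame = base frame: x ahead of the robot, y to its left, z up, the work surface at z = 0. Lengths are in mm, angles in rad, forces in N, time in s.
With the tool pointing down it reaches from about 275 to 1000 mm from the base axis. Payload 8.4 kg.
Tool frame: the origin (TCP) lies between the finger pads; the fingertips stand r.tips_ahead ahead of it and the grasp point (between the pads) lies 6 mm ahead of it (r.tips_ahead is the distance from the TCP to the fingertips, in mm); z points along the fingers, y is the line along which they close (so a half turn about z gives the same grasp; the last joint's range is limited). The gripper opens to 85 mm and grips with 20 to 120 N. Pads are 22 mm wide; open, the fingers measure 114 mm over their backs; the gripper's body (76 mm by 85 mm) begins 54 mm behind the grasp point. The pads swing forward as they close: fully open they stand 13 mm farther back than shut.
Start: joints at [-1.233, 0.353, 1.633, -0, 1.155, -0.002], TCP at [208.31, -589.266, 217.481] pointing down, gripper open.
Joint ranges: [-2.63, 2.63], [-0.92, 2.1], [0.06, 2.66], [-1.3, 4.44], [0, 2.69], [-3.02, 3.02]. Speed limits (rad/s): [2.22, 2.22, 2.79, 3.14, 3.14, 3.14].

## Interface

Orientations are given as [roll, pitch, yaw] about the fixed x, y, z axes, in that order (R = Rz(yaw) Ry(pitch) Rx(roll)).
In Python, from rig import r gives the robot as it stands.
- The arm moves only by the tool carry_out, never from a script. Its arguments are lists of equal length, an entry for each row: "delta_pos": the shift along the tool's x, y, z in m, a list of three; "rot": the turn, a rotation vector about the tool's x, y, z in degrees, a list of three. A call has 1 to 8 rows; each row is the pose to reach, as a shift and turn from the pose commanded when the call began, along the tool's axes at that moment; what a row does not reach only later rows make up. A row lasts 1/8 s, in which the tool goes at most 62.5 mm and 10.7 degrees, less where a joint would pass 70% of its speed; a pose out of reach is approached as far as the arm can. A call with a gripper value outside its range is refused whole. "claw" is the finger opening in m, from 0 to 0.0854, set as the call begins (left out, the last holds). The fingers move at their own pace and stop on an object; "grip_force" is the grip in N (left out, the last holds). Time passes only in rows, so rows that repeat a pose let the fingers close. It gives the time, the measured TCP pose, the force, the opening and the grip force at its end, in the units of the state.
- r.sense(): the state, without advancing time (a new reading comes with each control period).
- r.grab_frame(name): name is "scene" or "top"; returns the picture (420x560x3 uint8, blue, green, red); there is no depth.
- r.camera_info(name): a dict with "fx", "fy", "cx", "cy" (pixels), "pose" (4x4, takes a point from camera to world coordinates). Camera axes: x right, y down, z forward; pixel columns grow to the right and rows downward; lengths in mm; the calibration is good to about 2 mm. A picture is of the moment at which its call begins. camera_info takes no time and is no camera call.
- r.sign_off(): hands the job in; it is judged then, once.
Trained networks look in the newest picture that a camera, given by its name, has taken for a name from the list of things; names that differ only in an ending like _2 or _b are one class to them, and where a whole thing is asked for, a point or a joint stands for the part that bears it (a point fixed in the world has none). Each returns a list of dicts, best first, with "p" (0 to 1); they miss things now and then, are a little off and sometimes report something else, mostly with a low value. They report only what shows in the picture. A call takes as long as a camera call. They do not tell look-alikes from the thing itself.
- r.recognise(thing, camera): "box" ([left, top, right, bottom] in pixels, round what is visible of it).
- r.cut_out(thing, camera): "mask" (420x560 bool, what is visible of it) and "box" ([left, top, right, bottom] in pixels, round what is visible of it).
The state is a dict: "clock": time; "qpos": joint angles; "qvel": joint speeds; "joint_efforts": joint torques, N m; "eef_pos": TCP position; "tcp_rot": TCP orientation; "contact_force": force on the tool from outside, world axes, zero at the start; "wrist_torque": the same for the moment, N m; "opening": opening from 0.0 (shut) to 1.0 (fully open); "grasp_force": force on a finger pad.
Only numpy, scipy, OpenCV 4.12 (cv2) and the standard library are available. Lean on these libraries where they do the work, as an engineer would, in place of code of your own. Each camera call takes 0.05 s, during which the arm holds its last target. There are 200 camera calls.

## Working session

There is one attempt and no reset: what is moved stays moved. The work goes in short steps, Python scripts to look and compute and a tool call to move; the robot and the scene stay as the last step left them, time stands still between calls to the robot, and variables do not carry over. Pictures are saved under pics/ and viewed, at most 10 in all, crops included, and the job is handed in when it is done.

Besides the shell and the picture viewer there is one more tool, called by a JSON object that holds its "name" and its "arguments", one argument or row to a line. carry_out: Moves the arm, as the interface text tells. Its arguments: {"type":"object","properties":{"delta_pos":{"type":"array","items":{"type":"array","items":{"type":"number"}}},"rot":{"type":"array","items":{"type":"array","items":{"type":"number"}}},"claw":{"type":"number"},"grip_force":{"type":"number"}},"required":["delta_pos","rot"]}

```bash
mkdir -p pics; ls
python3 - <<'E'
from rig import r
import cv2,numpy as np
print(r.sense(), r.tips_ahead)
for c in("scene","top"):
    im=r.grab_frame(c); cv2.imwrite(f"pics/{c}0.png",im)
    i=r.camera_info(c); print(c,i["fx"],i["cx"],i["cy"],np.round(i["pose"],3).tolist())
    for t in("lock_fixture","lock_disc","disc_pin","bar_lug","spare_punch","hex_key","esd_brush","marker_pen","dowel"):
        print(t,[(np.round(d["box"]).tolist(),round(d["p"],2)) for d in r.recognise(t,c)])
E
```

```text
pics
{'clock': 0.0, 'qpos': array([-1.23339080e+00,  3.53673415e-01,  1.63413507e+00,  6.51755250e-06,
        1.15519775e+00, -2.39080571e-03]), 'qvel': array([-6.01624225e-05,  6.40523885e-04, -1.39028287e-04,  5.38848134e-04,
       -5.21366036e-04,  4.86933596e-04]), 'joint_efforts': array([-4.45554306e-04, -6.05262637e+01, -3.42070520e+01, -1.36908484e-04,
        9.49488545e-03, -8.31267641e-06]), 'eef_pos': array([ 208.15229567, -588.79242504,  216.74551477]), 'tcp_rot': array([-3.14017909e+00, -9.33858657e-06,  3.39793695e-01]), 'contact_force': array([ 0.23928308, -0.01596582, -0.48916775]), 'wrist_torque': array([0.00115135, 0.04642038, 0.00222545]), 'grasp_force': 0.0, 'opening': 1.0019689866621404} 25.0
scene 443.24961256463314 284.8043859022715 209.47797434017082 [[-0.871, -0.374, 0.318, 243.44], [-0.49, 0.639, -0.593, 759.464], [0.019, -0.672, -0.74, 701.751], [0.0, 0.0, 0.0, 1.0]]
lock_fixture [([200.0, 200.0, 332.0, 253.0], 0.71), ([207.0, 243.0, 229.0, 286.0], 0.41)]
lock_disc [([214.0, 200.0, 257.0, 241.0], 0.82)]
disc_pin [([218.0, 200.0, 257.0, 242.0], 0.69)]
bar_
[... 430 characters left out ...]
97, 907.106], [0.0, 0.0, 0.0, 1.0]]
lock_fixture [([204.0, 133.0, 310.0, 264.0], 0.71), ([255.0, 193.0, 292.0, 253.0], 0.49), ([228.0, 227.0, 257.0, 287.0], 0.17)]
lock_disc [([218.0, 151.0, 260.0, 191.0], 0.45), ([202.0, 132.0, 307.0, 264.0], 0.36)]
disc_pin [([218.0, 148.0, 258.0, 188.0], 0.88), ([203.0, 132.0, 310.0, 262.0], 0.5)]
bar_lug [([253.0, 194.0, 291.0, 253.0], 0.93), ([284.0, 306.0, 329.0, 320.0], 0.67), ([337.0, 264.0, 376.0, 298.0], 0.56)]
spare_punch [([175.0, 172.0, 209.0, 199.0], 0.82)]
hex_key [([200.0, 202.0, 228.0, 234.0], 0.59)]
esd_brush [([276.0, 161.0, 322.0, 232.0], 0.61)]
marker_pen [([220.0, 148.0, 256.0, 190.0], 0.58)]
dowel [([262.0, 142.0, 284.0, 160.0], 0.64)]
```

Run:
```python
import cv2
a=cv2.imread("pics/top0.png")[110:335,150:400]; cv2.imwrite("pics/topc.png",cv2.resize(a,None,fx=2.66,fy=2.66,interpolation=cv2.INTER_CUBIC))
a=cv2.imread("pics/scene0.png")[160:310,190:420]; cv2.imwrite("pics/scenec.png",cv2.resize(a,None,fx=3.4,fy=3.4,interpolation=cv2.INTER_CUBIC))
```

```text
(no output)
```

View pics/topc.png

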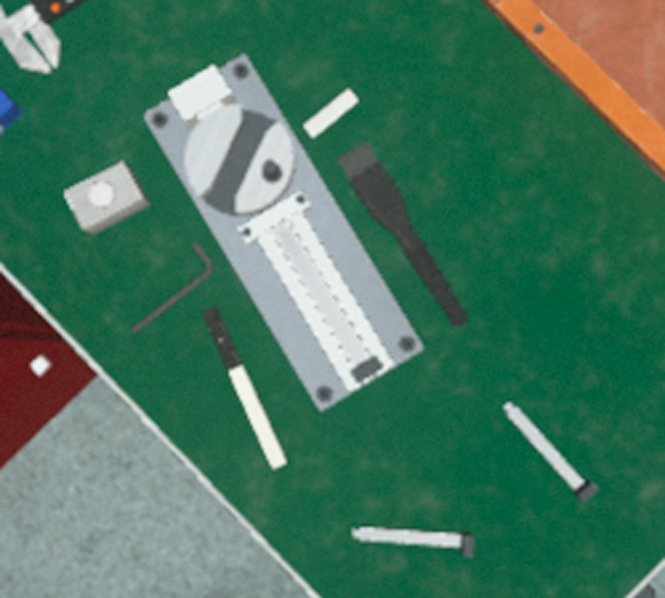

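View pics/scenec.png

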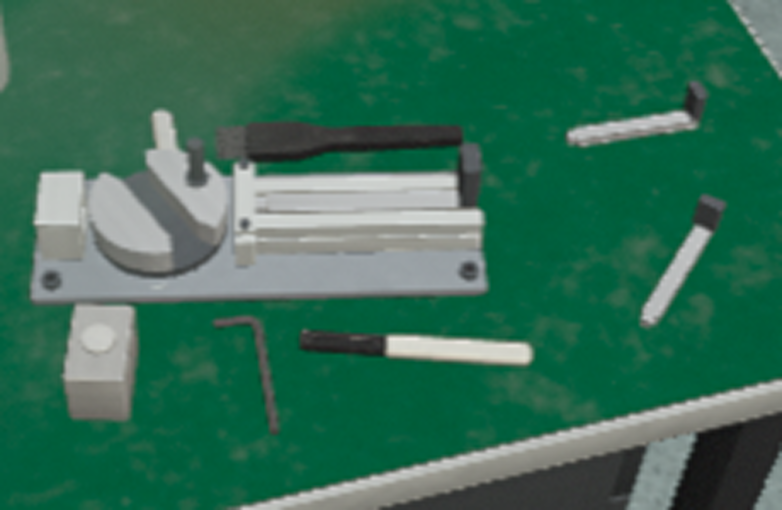

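The top crop shows the fixture from (195,90) for the keeper to (368,368) for the lug. The disc is at (240,160), with the pin at (272,170). Two look-alike bars lie loose at about (545,450) and (410,538). The bar in the guide, with its lug at full-image pixel (288,248), is the one I need.

```bash
cat > h.py <<'E'
from rig import r
import cv2,numpy as np
def w(u,v,z,c="top"):
    i=r.camera_info(c);P=np.array(i["pose"]);d=P[:3,:3]@[(u-i["cx"])/i["fx"],(v-i["cy"])/i["fy"],1]
    return P[:3,3]+d*(z-P[2,3])/d[2]
def px(p,c):
    i=r.camera_info(c);P=np.array(i["pose"]);q=P[:3,:3].T@(np.array(p)-P[:3,3])
    return np.array([i["cx"]+i["fx"]*q[0]/q[2],i["cy"]+i["fy"]*q[1]/q[2]])
E
python3 - <<'E'
from h import *
im=cv2.imread("pics/top0.png")
t=lambda a,b,z:w(a/2.66+150-.3,b/2.66+110-.3,z)
C=[t(*c,10) for c in((145,115),(245,55),(423,348),(322,410))]
print(np.round(C,0).tolist(),[np.linalg.norm(C[i]-C[i-1]).round(1) for i in range(4)])
ax=(C[0]+C[1]-C[2]-C[3])[:2];ax/=np.linalg.norm(ax);mid=np.mean(C,0)[:2]
yaw=np.arctan2(ax[1],ax[0]);n=np.array([-ax[1],ax[0]])
print("yaw",yaw,"origin",mid+56*ax)
for nm,a,b,z in(("disc",240,158,40),("keeper",200,92,44),("pintop",272,168,72),("lugtop",368,368,72),("slotA",252,115,34),("slotB",225,205,34)):
    p=t(a,b,z)[:2];q=p-mid-56*ax;print(nm,p.round(1),"fix",np.round([q@ax,q@n],1))
E
```

```text
[[635.0, 374.0, 10.0], [682.0, 298.0, 10.0], [461.0, 161.0, 10.0], [414.0, 236.0, 10.0]] [np.float64(260.7), np.float64(88.8), np.float64(260.3), np.float64(88.4)]
yaw 0.5553279152064837 origin [595.81490733 296.74115964]
disc [598.  297.8] fix [ 2.4 -0.3]
keeper [645.8 327.6] fix [58.8 -0.1]
pintop [585.7 272.1] fix [-21.6 -15.6]
lugtop [446.1 203.1] fix [-176.6   -0.6]
slotA [631.2 290. ] fix [ 26.5 -24.3]
slotB [564.  308.8] fix [-20.7  27. ]
```

```bash
cat >> h.py <<'E'
from scipy.spatial.transform import Rotation as Ro
YAW=.555;O=np.array([597,297.3]);ax=np.array([np.cos(YAW),np.sin(YAW)]);n=np.array([-ax[1],ax[0]])
def fw(x,y,z): return np.r_[O+x*ax+y*n,z]
def wf(p): q=np.array(p)[:2]-O;return np.round([q@ax,q@n],1)
def go(x,y,z):
    s=r.sense();R=Ro.from_euler("xyz",s["tcp_rot"])
    T=Ro.from_euler("xyz",[np.pi,0,YAW])
    print("t",s["clock"],"fix",wf(s["eef_pos"]),s["eef_pos"].round(1),"F",s["contact_force"].round(1))
    print("d(m)",(R.inv().apply(fw(x,y,z)-s["eef_pos"])/1000).round(4),"rot",(R.inv()*T).as_rotvec(degrees=True).round(2))
E
python3 - <<'E'
from h import *
s=lambda a,b,z:wf(w(a/3.4+190-.35,b/3.4+160-.35,z,"scene"))
print("pin",s(196,140,72),"keeper",s(61,188,44),"lug top",s(469,150,72),"pl corners",s(487,296,10),s(33,300,10))
go(-60,-5,180)
E
```

```text
pin [-20.8 -17. ] keeper [58.5 -7.1] lug top [-177.    -5.3] pl corners [-186.9   52.5] [74.  48.1]
t 1.0 fix [-797.5 -548.7] [ 208.3 -589.3  217.5] F [ 0.3 -0.6  0.4]
d(m) [ 0.6044 -0.6886  0.0375] rot [  0.     0.   -12.33]
```

{"name": "carry_out", "arguments": {
  "delta_pos": [
    [0.604,-0.688,0.0],
    [0.604,-0.688,0.0],
    [0.604,-0.688,0.0],
    [0.604,-0.688,0.0],
    [0.604,-0.688,0.0],
    [0.604,-0.688,0.0],
    [0.604,-0.688,0.0],
    [0.604,-0.688,0.0]
  ],
  "rot": [
    [0,0,-12.3],
    [0,0,-12.3],
    [0,0,-12.3],
    [0,0,-12.3],
    [0,0,-12.3],
    [0,0,-12.3],
    [0,0,-12.3],
    [0,0,-12.3]
  ],
  "claw": 0.0
}}

```text
clock: 2.0
eef_pos: [394.7, -123.3, 217.9]
tcp_rot: [3.14, -0.001, 0.554]
contact_force: [1.2, -1.3, 0.2]
opening: 0.001
grasp_force: 0.0
```

```bash
python3 -c "
from h import *
go(-60,-5,180)"
```

```text
t 2.0 fix [-393.5 -250.9] [ 394.7 -123.3  217.9] F [ 1.2 -1.3  0.2]
d(m) [ 0.3333 -0.2462  0.038 ] rot [ 0.06 -0.05 -0.05]
```

{"name": "carry_out", "arguments": {
  "delta_pos": [
    [0.341,-0.23,0.038],
    [0.341,-0.23,0.038],
    [0.341,-0.23,0.038],
    [0.341,-0.23,0.038],
    [0.341,-0.23,0.038],
    [0.341,-0.23,0.038],
    [0.341,-0.23,0.038],
    [0.341,-0.23,0.038]
  ],
  "rot": [
    [0,0,0],
    [0,0,0],
    [0,0,0],
    [0,0,0],
    [0,0,0],
    [0,0,0],
    [0,0,0],
    [0,0,0]
  ]
}}

```text
clock: 3.0
eef_pos: [563.4, 252.3, 178.8]
tcp_rot: [-3.141, -0.0, 0.557]
contact_force: [-0.7, -0.1, 0.1]
opening: 0.003
grasp_force: 0.0
```

```bash
python3 -c "
from h import *
go(-52,-22,85)
for c in ('top','scene'):
    cv2.imwrite(f'pics/{c}1.png',r.grab_frame(c))
a=cv2.imread('pics/scene1.png')[80:280,170:430];cv2.imwrite('pics/s1c.png',cv2.resize(a,None,fx=3,fy=3))
print(px(fw(-52,-22,155),'scene'),px(fw(-22,-16,72),'scene'))
"
```

```text
t 3.0 fix [-52.2 -20.5] [563.4 252.3 178.8] F [-0.7 -0.1  0.1]
d(m) [0.0002 0.0015 0.0938] rot [-0.02 -0.01  0.12]
[262.48623713 167.25340362] [247.889014   201.19427746]
```

View pics/s1c.png

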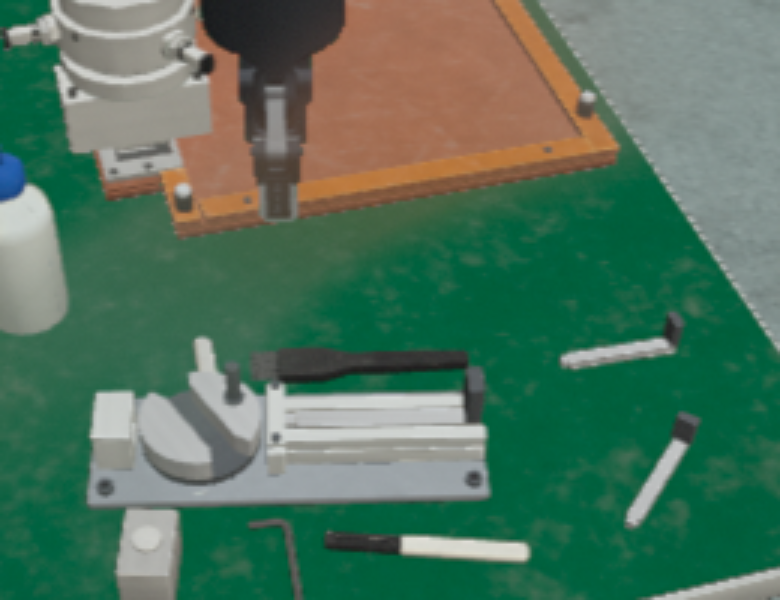

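The scene crop shows the closed tips at about pixel (263,153). I predicted (262,167), so I'll check against the top view.

```bash
python3 -c "
from h import *
a=cv2.imread('pics/top1.png')[60:260,170:370]
for z in (155,195): print(z,px(fw(-52,-20.5,z),'top'),px(fw(-52,-20.5,z),'scene'))
s=cv2.imread('pics/scene1.png')[130:190,230:300]
cv2.imwrite('pics/t1c.png',np.hstack([cv2.resize(a,(590,590)),cv2.resize(s,(200,590))]))
print(r.sense()['eef_pos'],r.camera_info('scene')['pose'][:3,3])
"
```

```text
155 [260.27008715 178.0846027 ] [262.49322585 167.81035182]
195 [259.14859553 174.36987623] [262.07380149 150.88462365]
[562.37999135 249.71277728 179.08604425] [243.44035326 759.46358242 701.75061935]
```

View pics/t1c.png

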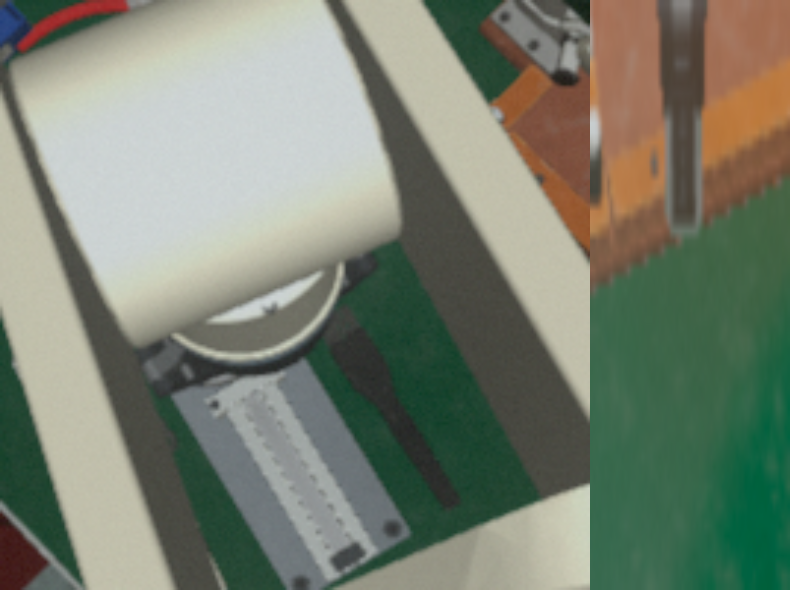

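{"name": "carry_out", "arguments": {
  "delta_pos": [
    [0,0,0.04],
    [0,0,0.084],
    [0,0,0.084],
    [0,0,0.084]
  ],
  "rot": [
    [0,0,0],
    [0,0,0],
    [0,0,0],
    [0,0,0]
  ]
}}

```text
clock: 3.6
eef_pos: [563.6, 249.6, 97.1]
tcp_rot: [3.141, -0.001, 0.554]
contact_force: [0.1, 0.3, 0.4]
opening: -0.001
grasp_force: 0.0
```

```bash
python3 -c "
from h import *
s=r.grab_frame('scene')[150:270,190:350]
cv2.imwrite('pics/s2c.png',cv2.resize(s,None,fx=5,fy=5,interpolation=cv2.INTER_CUBIC))
go(-52,-22,85)
for z in (50,60,70,80,90,110):print(z,((px(fw(-52,-8,z),'scene')-[190,150])*5).round())
"
```

```text
t 3.65 fix [-52.9 -22.9] [564.1 250.   97.6] F [-0.3 -0.   0.3]
d(m) [ 0.0009 -0.0009  0.0127] rot [ 0.02 -0.16 -0.07]
50 [368. 308.]
60 [367. 290.]
70 [367. 273.]
80 [366. 255.]
90 [366. 237.]
110 [365. 201.]
```

View pics/s2c.png

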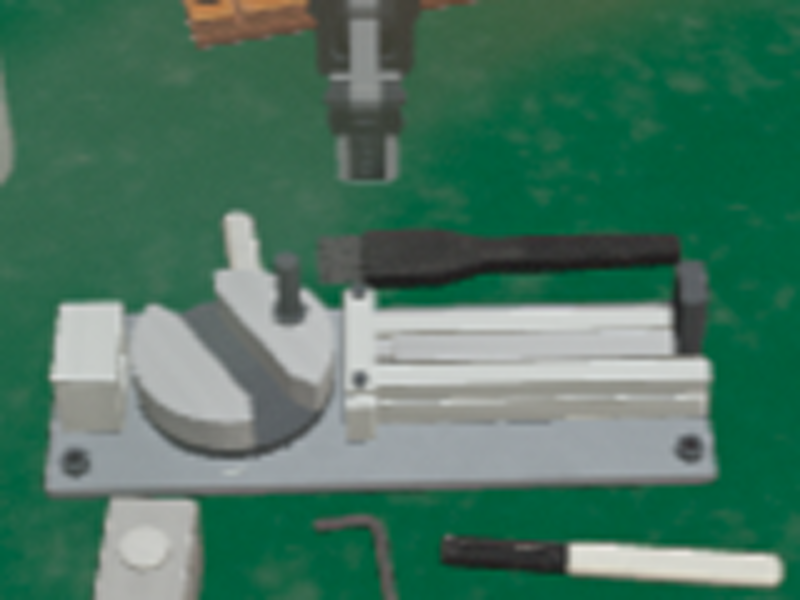

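Tips show at crop (368,180), expected about (367,268). The column agrees but they look about 50 mm too high, or too far in -y. I'll check the tool axis in the top view.

```bash
python3 -c "
from h import *
for z in (100,150,200,250,300,350): print(z,((px([562.9,251,z+80],'top')-[170,60])*2.95).round())
for z in (60,72,90,110,120): print(z,wf(w(263.6,186,z,'scene')))
print(px([562.9,251,179],'top'))
i=r.camera_info('top');print(np.round(i['pose'],4),i['fy']); i=r.camera_info('scene');print(np.round(i['pose'],4),i['fy'])
"
```

```text
100 [267. 343.]
150 [263. 328.]
200 [258. 311.]
250 [252. 291.]
300 [245. 267.]
350 [237. 239.]
60 [-52.9 -69.5]
72 [-53.  -57.3]
90 [-53.1 -39.1]
110 [-53.3 -18.9]
120 [-53.3  -8.8]
[260.50875671 176.34269105]
[[ 1.280000e-02 -9.974000e-01  7.090000e-02  4.514788e+02]
 [-9.997000e-01 -1.140000e-02  1.980000e-02  2.171279e+02]
 [-1.900000e-02 -7.110000e-02 -9.973000e-01  9.071057e+02]
 [ 0.000000e+00  0.000000e+00  0.000000e+00  1.000000e+00]] 450.0081148250126
[[-8.713000e-01 -3.740000e-01  3.178000e-01  2.434404e+02]
 [-4.904000e-01  6.386000e-01 -5.930000e-01  7.594636e+02]
 [ 1.890000e-02 -6.725000e-01 -7.399000e-01  7.017506e+02]
 [ 0.000000e+00  0.000000e+00  0.000000e+00  1.000000e+00]] 443.24961256463314
```

{"name": "carry_out", "arguments": {
  "delta_pos": [
    [0,0,0.012],
    [0,0,0.012],
    [0.01,0,0.012],
    [0.015,0,0.012],
    [0.02,0,0.012],
    [0.022,0,0.012],
    [0.022,0,0.012]
  ],
  "rot": [
    [0,0,0],
    [0,0,0],
    [0,0,0],
    [0,0,0],
    [0,0,0],
    [0,0,0],
    [0,0,0]
  ]
}}

```text
clock: 4.53
eef_pos: [581.6, 261.7, 83.4]
tcp_rot: [-3.142, 0.0, 0.555]
contact_force: [-0.1, 0.3, 0.5]
opening: -0.002
grasp_force: 0.0
```

```bash
python3 -c "
from h import *
go(-20,-22,85)
s=r.grab_frame('scene')[150:270,190:350]
cv2.imwrite('pics/s3c.png',cv2.resize(s,None,fx=5,fy=5,interpolation=cv2.INTER_CUBIC))
"
```

```text
t 4.525 fix [-31.9 -22.2] [581.6 261.7  83.4] F [-0.1  0.3  0.5]
d(m) [ 0.0119 -0.0002 -0.0016] rot [-0.    0.01 -0.03]
```

View pics/s3c.png

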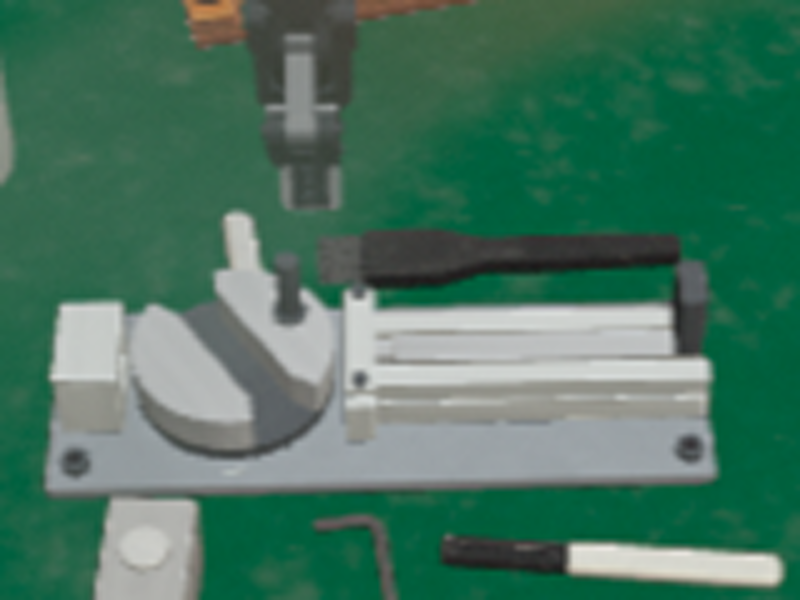

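No contact at the expected pin height and the pin hasn't moved, so the tips really are about 45 mm higher than nominal. I'll back off, go lower and track the tip row by differencing frames.

{"name": "carry_out", "arguments": {
  "delta_pos": [
    [-0.01,0,0],
    [-0.02,0,0],
    [-0.02,0,0.01],
    [-0.02,0,0.02],
    [-0.02,0,0.025],
    [-0.02,0,0.03],
    [-0.02,0,0.03]
  ],
  "rot": [
    [0,0,0],
    [0,0,0],
    [0,0,0],
    [0,0,0],
    [0,0,0],
    [0,0,0],
    [0,0,0]
  ]
}}

```text
clock: 5.45
eef_pos: [564.4, 251.0, 52.9]
tcp_rot: [-3.141, 0.001, 0.554]
contact_force: [-0.0, 0.1, 0.5]
opening: 0.003
grasp_force: 0.0
```

```bash
cat >> h.py <<'E'
def tip(name=None):
    a=r.grab_frame("scene");b=cv2.imread("pics/scene0.png")
    m=(cv2.absdiff(a,b).max(2)>40).astype(np.uint8);m=cv2.morphologyEx(m,cv2.MORPH_OPEN,np.ones((3,3)))
    k,l,st,_=cv2.connectedComponentsWithStats(m);j=1+st[1:,4].argmax()
    ys,xs=np.nonzero(l==j);v=ys.max();c=xs[ys>=v-4];print("tip row",v,"cols",c.min(),c.max())
    if name: cv2.imwrite(name,a)
E
python3 -c "
from h import *
tip('pics/s4.png')
go(-52,-22,85)
for z in (40,50,60,70,80,90): print(z,px(fw(-52,-22,z),'scene').round(1),px(fw(-52,-8,z),'scene').round(1))
"
```

```text
tip row 78 cols 241 269
t 5.5 fix [-51.9 -22.2] [564.6 251.1  53.3] F [-0.6 -0.1 -0.4]
d(m) [-0.0001 -0.0002 -0.0317] rot [-0.    0.02 -0.03]
40 [263.5 209.7] [263.6 214.9]
50 [263.5 206.3] [263.5 211.5]
60 [263.4 202.9] [263.4 208.1]
70 [263.3 199.4] [263.4 204.6]
80 [263.2 195.9] [263.3 201.1]
90 [263.1 192.3] [263.2 197.5]
```

```bash
python3 -c "
import cv2
s=cv2.imread('pics/s4.png')[150:270,190:350]
cv2.imwrite('pics/s4c.png',cv2.resize(s,None,fx=5,fy=5,interpolation=cv2.INTER_CUBIC))"
```

```text
(no output)
```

View pics/s4c.png

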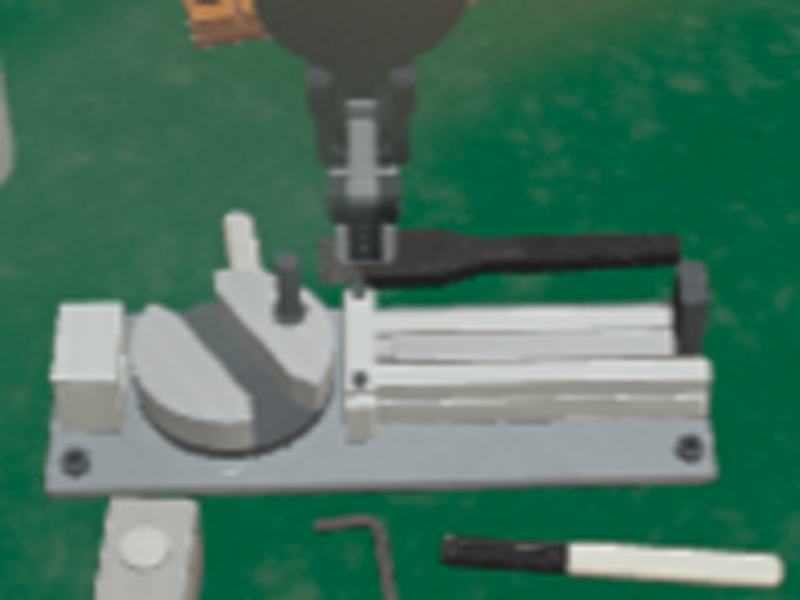

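Tips now at crop (366,263). Either they are at about z 75 above the strap, or they are displaced in y. Going 12 mm lower and nudging toward the pin is safe either way and will tell which.

{"name": "carry_out", "arguments": {
  "delta_pos": [
    [0,0,0.012],
    [0,0,0.012],
    [0.008,0,0.012],
    [0.012,0,0.012],
    [0.016,0,0.012],
    [0.02,0,0.012],
    [0.02,0,0.012]
  ],
  "rot": [
    [0,0,0],
    [0,0,0],
    [0,0,0],
    [0,0,0],
    [0,0,0],
    [0,0,0],
    [0,0,0]
  ]
}}

```text
clock: 6.38
eef_pos: [579.5, 258.8, 41.4]
tcp_rot: [3.14, 0.007, 0.555]
contact_force: [-8.0, -12.6, 9.7]
opening: 0.001
grasp_force: 7.3
```

```bash
python3 -c "
from h import *
go(-20,-22,40)
a=r.grab_frame('top')[60:260,170:370];s=r.grab_frame('scene')[170:250,210:290]
cv2.imwrite('pics/v5.png',np.hstack([cv2.resize(a,(400,400)),cv2.resize(s,(400,400),interpolation=cv2.INTER_CUBIC)]))
"
```

```text
t 6.375 fix [-35.1 -23.5] [579.5 258.8  41.4] F [ -8.  -12.6   9.7]
d(m) [ 0.0151 -0.0015  0.0013] rot [0.08 0.39 0.01]
```

View pics/v5.png

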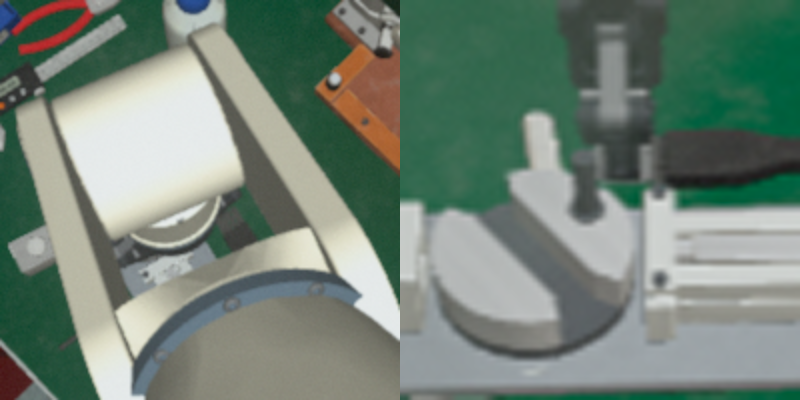

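The right panel shows the finger at px (255,206), behind the pin, with the pin in front of its corner. The force points along the disc's radius, so the finger's corner is catching the pin's outer side. The closed fingertips are thinner in y than I assumed. I'll back off, rise 8 mm and shift +y.

{"name": "carry_out", "arguments": {
  "delta_pos": [
    [-0.01,0,-0.008],
    [-0.02,0,-0.008],
    [-0.02,-0.01,-0.008],
    [-0.02,-0.01,-0.008],
    [-0.02,-0.01,-0.008]
  ],
  "rot": [
    [0,0,0],
    [0,0,0],
    [0,0,0],
    [0,0,0],
    [0,0,0]
  ]
}}

```text
clock: 7.1
eef_pos: [559.5, 260.0, 49.4]
tcp_rot: [3.142, -0.0, 0.555]
contact_force: [-0.4, -0.6, 0.0]
opening: -0.002
grasp_force: 0.0
```

```bash
python3 -c "
from h import *
go(-38,-14,49)
a=r.grab_frame('scene');cv2.imwrite('pics/s6.png',a)
for z in (40,50,60,70): print(z,px(fw(-52,-8,z),'scene').round(1))
for th in range(100,150,4):
    f=np.radians(th+90); print(th,px(fw(27*np.cos(f),27*np.sin(f),72),'scene').round(1),end=' ')
s=a[170:250,210:290];cv2.imwrite('pics/v6.png',cv2.resize(s,(600,600),interpolation=cv2.INTER_CUBIC))
"
```

```text
t 7.1 fix [-51.5 -11.9] [559.5 260.   49.4] F [-0.4 -0.6  0. ]
d(m) [0.0135 0.0021 0.0004] rot [ 0.   -0.02  0.01]
40 [263.6 214.9]
50 [263.5 211.5]
60 [263.4 208.1]
70 [263.4 204.6]
100 [250.2 205.4] 104 [250.  204.7] 108 [249.7 204. ] 112 [249.4 203.4] 116 [249.  202.7] 120 [248.6 202.1] 124 [248.1 201.5] 128 [247.5 201. ] 132 [246.9 200.4] 136 [246.2 200. ] 140 [245.5 199.5] 144 [244.8 199.1] 148 [244.  198.7]
```

View pics/v6.png

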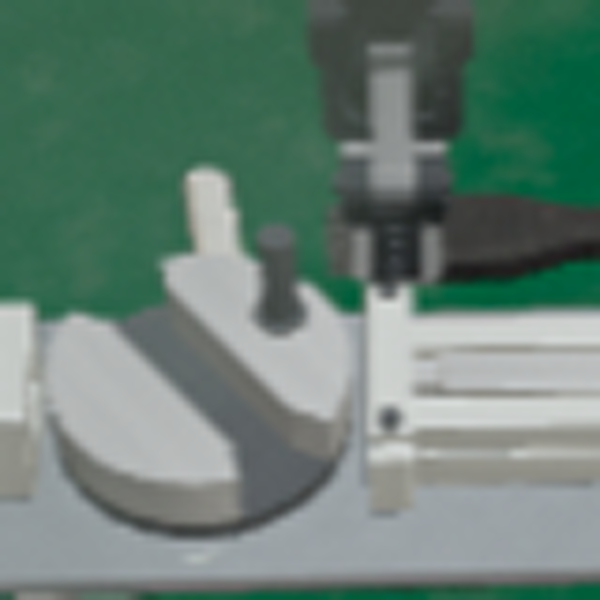

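Tip at px (261,207), about z 60 and beside the pin at (247,201). Pushing along the arc now.

{"name": "carry_out", "arguments": {
  "delta_pos": [
    [0.006,0.001,0.004],
    [0.012,0.002,0.004],
    [0.017,0.005,0.004],
    [0.021,0.008,0.004],
    [0.025,0.01,0.004],
    [0.029,0.011,0.004],
    [0.032,0.012,0.004],
    [0.032,0.012,0.004]
  ],
  "rot": [
    [0,0,0],
    [0,0,0],
    [0,0,0],
    [0,0,0],
    [0,0,0],
    [0,0,0],
    [0,0,0],
    [0,0,0]
  ]
}}

```text
clock: 8.15
eef_pos: [592.7, 265.3, 45.0]
tcp_rot: [3.141, 0.002, 0.554]
contact_force: [-1.2, -2.6, -0.9]
opening: -0.001
grasp_force: 1.4
```

```bash
cat >> h.py <<'E'
def pin():
    "match pin/slot: dark pin top near predicted arc in the scene picture"
    a=r.grab_frame("scene");g=cv2.cvtColor(a,cv2.COLOR_BGR2GRAY);return a,g
E
python3 -c "
from h import *
go(-16,-24.5,45)
a=r.grab_frame('scene');cv2.imwrite('pics/s7.png',a)
for th in range(150,190,6):
    f=np.radians(th+90); print(th,((px(fw(27*np.cos(f),27*np.sin(f),72),'scene')-[210,170])*7.5).round(),end=' ')
s=a[170:250,210:290];cv2.imwrite('pics/v7.png',cv2.resize(s,(600,600),interpolation=cv2.INTER_CUBIC))
"
```

```text
t 8.15 fix [-20.5 -24.9] [592.7 265.3  45. ] F [-1.2 -2.6 -0.9]
d(m) [ 0.0045 -0.0004  0.    ] rot [ 0.02  0.1  -0.05]
150 [252. 214.] 156 [242. 211.] 162 [232. 208.] 168 [222. 206.] 174 [211. 205.] 180 [201. 205.] 186 [190. 205.]
```

View pics/v7.png

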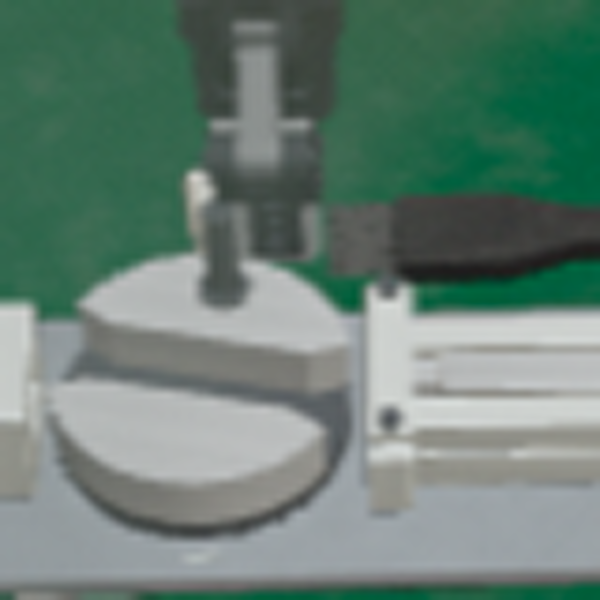

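The pin at (222,207) puts the disc at about 168°, so about 5.5 mm more is needed. Picture budget is used up, so from here I check numerically.

{"name": "carry_out", "arguments": {
  "delta_pos": [
    [0.002,0.0005,0],
    [0.004,0.0005,0],
    [0.0055,0.0005,0],
    [0.0055,0.0005,0],
    [0.0055,0.0005,0]
  ],
  "rot": [
    [0,0,0],
    [0,0,0],
    [0,0,0],
    [0,0,0],
    [0,0,0]
  ]
}}

```text
clock: 8.82
eef_pos: [598.2, 269.2, 45.7]
tcp_rot: [-3.141, -0.001, 0.555]
contact_force: [-1.0, -0.3, -0.1]
opening: -0.002
grasp_force: 0.3
```

```bash
python3 -c "
from h import *
go(-15,-24.5,45)
# rectify scene picture onto z=40 plane in fixture frame, fit the slot's edge lines
def rect(a):
    src=np.float32([px(fw(x,y,40),'scene') for x,y in((-50,50),(50,50),(50,-50),(-50,-50))])
    return cv2.warpPerspective(a,cv2.getPerspectiveTransform(src,np.float32([[0,0],[400,0],[400,400],[0,400]])),(400,400),flags=cv2.INTER_CUBIC)
for nm,a in(('s7',cv2.imread('pics/s7.png')),('now',r.grab_frame('scene'))):
    g=cv2.cvtColor(rect(a),cv2.COLOR_BGR2GRAY).astype(float)  # 4px/mm, row down=-y
    gy=np.diff(cv2.GaussianBlur(g,(0,0),4),axis=0)
    for s,nm2 in((1,'dark->bright'),(-1,'bright->dark')):
        xs=np.arange(100,301,10);ys=np.array([100+(s*gy[100:260,x]).argmax() for x in xs])
        p=np.polyfit(xs,ys,1)
        for _ in range(3):
            k=abs(np.polyval(p,xs)-ys)<6
            if k.sum()>3:p=np.polyfit(xs[k],ys[k],1)
        print(nm,nm2,'slope deg',np.degrees(np.arctan(-p[0])).round(1),'y at x0',50-np.polyval(p,200)/4,k.sum(),(50-ys/4).round().tolist())
"
```

```text
t 8.825 fix [-13.8 -24.5] [598.2 269.2  45.7] F [-1.  -0.3 -0.1]
d(m) [-0.0012 -0.      0.0007] rot [-0.01 -0.07 -0.03]
s7 dark->bright slope deg -12.6 y at x0 -9.833333333333329 21 [-4.0, -4.0, -5.0, -6.0, -7.0, -7.0, -7.0, -8.0, -9.0, -10.0, -10.0, -10.0, -11.0, -12.0, -13.0, -13.0, -13.0, -14.0, -14.0, -15.0, -15.0]
s7 bright->dark slope deg -13.4 y at x0 10.19047619047619 21 [18.0, 16.0, 14.0, 14.0, 14.0, 13.0, 13.0, 12.0, 11.0, 11.0, 10.0, 10.0, 8.0, 8.0, 8.0, 8.0, 7.0, 6.0, 5.0, 5.0, 4.0]
now dark->bright slope deg 1.6 y at x0 -10.3333333333333 21 [-12.0, -11.0, -11.0, -11.0, -11.0, -11.0, -10.0, -10.0, -10.0, -10.0, -10.0, -10.0, -10.0, -10.0, -10.0, -10.0, -10.0, -10.0, -10.0, -10.0, -9.0]
now bright->dark slope deg 2.1 y at x0 9.33333333333335 21 [9.0, 9.0, 8.0, 8.0, 9.0, 9.0, 9.0, 9.0, 9.0, 9.0, 9.0, 9.0, 9.0, 10.0, 10.0, 10.0, 10.0, 10.0, 10.0, 10.0, 10.0]
```

Slot edges sit at y = ±10 and its slope is about 2°, so it is aligned. I'll back off, go up and over, and come down behind the lug.

{"name": "carry_out", "arguments": {
  "delta_pos": [
    [-0.015,0,0],
    [-0.02,0,-0.02],
    [-0.02,0,-0.037],
    [-0.07,-0.01,-0.037],
    [-0.125,-0.024,-0.037],
    [-0.18,-0.0245,-0.037],
    [-0.193,-0.0245,-0.037],
    [-0.193,-0.0245,-0.037]
  ],
  "rot": [
    [0,0,0],
    [0,0,0],
    [0,0,0],
    [0,0,0],
    [0,0,0],
    [0,0,0],
    [0,0,0],
    [0,0,0]
  ]
}}

```text
clock: 9.88
eef_pos: [421.8, 188.3, 83.8]
tcp_rot: [3.141, -0.003, 0.554]
contact_force: [0.9, 0.4, -0.3]
opening: -0.004
grasp_force: 0.0
```

```bash
cat >> h.py <<'E'
def slot():
    a=r.grab_frame('scene')
    src=np.float32([px(fw(x,y,40),'scene') for x,y in((-50,50),(50,50),(50,-50),(-50,-50))])
    g=cv2.cvtColor(cv2.warpPerspective(a,cv2.getPerspectiveTransform(src,np.float32([[0,0],[400,0],[400,400],[0,400]])),(400,400),flags=cv2.INTER_CUBIC),cv2.COLOR_BGR2GRAY).astype(float)
    gy=np.diff(cv2.GaussianBlur(g,(0,0),4),axis=0);xs=np.arange(110,291,10)
    for s in(1,-1):
        p=np.polyfit(xs,[100+(s*gy[100:260,x]).argmax() for x in xs],1);print('slot deg',np.degrees(np.arctan(-p[0])).round(1),'y',(50-np.polyval(p,200)/4).round(1))
E
python3 -c "
from h import *
go(-205,0,42);slot()
b=cv2.imread('pics/top0.png');i=px(fw(-176.5,0,72),'top');print(i)
u,v=i.astype(int);g=cv2.cvtColor(b,cv2.COLOR_BGR2GRAY)[v-15:v+15,u-15:u+15]
ys,xs=np.nonzero(g<95);k=(abs(ys-15)<9)&(abs(xs-15)<9);print('lug top at',wf(w(u-15+xs[k].mean(),v-15+ys[k].mean(),72)),k.sum())
"
```

```text
t 9.875 fix [-206.3   -0.3] [421.8 188.3  83.8] F [ 0.9  0.4 -0.3]
d(m) [ 0.0012 -0.0004  0.0418] rot [ 0.02 -0.16 -0.05]
slot deg 1.1 y -10.4
slot deg 2.3 y 9.3
[287.39094701 247.5426012 ]
lug top at [-190.    -1.9] 30
```

{"name": "carry_out", "arguments": {
  "delta_pos": [
    [0,0,0.02],
    [0,0,0.042],
    [0,0,0.042],
    [0.008,0,0.042],
    [0.016,0,0.042],
    [0.024,0,0.042],
    [0.03,0,0.042],
    [0.03,0,0.042]
  ],
  "rot": [
    [0,0,0],
    [0,0,0],
    [0,0,0],
    [0,0,0],
    [0,0,0],
    [0,0,0],
    [0,0,0],
    [0,0,0]
  ]
}}

```text
clock: 10.92
eef_pos: [447.4, 204.3, 40.8]
tcp_rot: [3.141, -0.002, 0.555]
contact_force: [-0.7, 0.0, 0.4]
opening: -0.004
grasp_force: 0.0
```

```bash
python3 -c "
from h import *
go(-80,0,42)
s=cv2.imread('pics/scene0.png');a=r.grab_frame('scene');cv2.imwrite('pics/s9.png',a)
def lug(im):
    g=cv2.cvtColor(im,cv2.COLOR_BGR2GRAY);o=[]
    for x in range(-190,-60,4):
        u,v=px(fw(x,6,60),'scene').astype(int);o.append(int(g[v,u]))
    return o
print(lug(s));print(lug(a))
"
```

```text
t 10.925 fix [-176.1   -0.2] [447.4 204.3  40.8] F [-0.7  0.   0.4]
d(m) [ 0.0961 -0.0003 -0.001 ] rot [ 0.01 -0.1  -0.03]
[85, 73, 62, 60, 49, 121, 205, 205, 205, 205, 205, 205, 205, 204, 204, 213, 213, 213, 212, 211, 209, 200, 198, 197, 205, 205, 205, 205, 205, 205, 204, 204, 204]
[85, 97, 41, 53, 44, 54, 118, 61, 58, 72, 207, 207, 207, 207, 206, 214, 214, 215, 213, 213, 211, 201, 199, 198, 206, 207, 206, 207, 206, 206, 205, 205, 205]
```

The bar follows. Continuing.

{"name": "carry_out", "arguments": {
  "delta_pos": [
    [0.007,0,0],
    [0.014,0,0],
    [0.021,0,0],
    [0.028,0,0],
    [0.035,0,0],
    [0.042,0,0],
    [0.046,0,0],
    [0.046,0,0]
  ],
  "rot": [
    [0,0,0],
    [0,0,0],
    [0,0,0],
    [0,0,0],
    [0,0,0],
    [0,0,0],
    [0,0,0],
    [0,0,0]
  ]
}}

```text
clock: 11.98
eef_pos: [486.3, 228.4, 40.6]
tcp_rot: [3.141, -0.002, 0.555]
contact_force: [-0.4, -0.2, 0.2]
opening: 0.003
grasp_force: 0.0
```

```bash
python3 -c "
from h import *
go(-80,0,42);slot()"
```

```text
t 11.975 fix [-130.3   -0.2] [486.3 228.4  40.6] F [-0.4 -0.2  0.2]
d(m) [ 0.0503 -0.0002 -0.0013] rot [ 0.01 -0.09 -0.03]
slot deg 1.0 y -10.3
slot deg 23.7 y 2.3
```

{"name": "carry_out", "arguments": {
  "delta_pos": [
    [0.007,0,0],
    [0.014,0,0],
    [0.021,0,0],
    [0.028,0,0],
    [0.035,0,0],
    [0.041,0,0],
    [0.044,0,0],
    [0.044,0,0]
  ],
  "rot": [
    [0,0,0],
    [0,0,0],
    [0,0,0],
    [0,0,0],
    [0,0,0],
    [0,0,0],
    [0,0,0],
    [0,0,0]
  ]
}}

```text
clock: 13.02
eef_pos: [523.5, 251.5, 40.5]
tcp_rot: [3.142, -0.001, 0.555]
contact_force: [-1.3, 0.9, 0.8]
opening: -0.004
grasp_force: 0.0
```

{"name": "carry_out", "arguments": {
  "delta_pos": [
    [0.002,0,0],
    [0.003,0,0],
    [0.004,0,0],
    [0.005,0,0]
  ],
  "rot": [
    [0,0,0],
    [0,0,0],
    [0,0,0],
    [0,0,0]
  ]
}}

```text
clock: 13.52
eef_pos: [527.1, 253.7, 40.5]
tcp_rot: [-3.142, 0.0, 0.554]
contact_force: [-2.8, -1.3, 3.5]
opening: -0.004
grasp_force: 1.7
```

```bash
python3 -c "
from h import *
go(-80,0,42)"
```

```text
t 13.525 fix [-82.4  -0.2] [527.1 253.7  40.5] F [-2.8 -1.3  3.5]
d(m) [ 0.0024 -0.0002 -0.0015] rot [-0.    0.01 -0.03]
```

{"name": "carry_out", "arguments": {
  "delta_pos": [
    [0.001,0,0],
    [0.002,0,0],
    [0.0025,0,0],
    [0.0025,0,0]
  ],
  "rot": [
    [0,0,0],
    [0,0,0],
    [0,0,0],
    [0,0,0]
  ]
}}

```text
clock: 14.02
eef_pos: [529.3, 255.1, 40.5]
tcp_rot: [-3.142, -0.0, 0.554]
contact_force: [-2.7, -1.7, 1.0]
opening: 0.004
grasp_force: 1.4
```

{"name": "carry_out", "arguments": {
  "delta_pos": [
    [0.0005,0,0],
    [0.001,0,0],
    [0.0015,0,0]
  ],
  "rot": [
    [0,0,0],
    [0,0,0],
    [0,0,0]
  ]
}}

```text
clock: 14.4
eef_pos: [530.5, 255.8, 40.5]
tcp_rot: [3.142, 0.0, 0.555]
contact_force: [-3.1, -2.4, 2.9]
opening: 0.0
grasp_force: 2.3
```

{"name": "carry_out", "arguments": {
  "delta_pos": [
    [0.0005,0,0],
    [0.001,0,0],
    [0.0015,0,0]
  ],
  "rot": [
    [0,0,0],
    [0,0,0],
    [0,0,0]
  ]
}}

```text
clock: 14.78
eef_pos: [530.4, 255.8, 40.4]
tcp_rot: [-3.141, 0.003, 0.555]
contact_force: [-8.4, -5.3, 7.7]
opening: -0.001
grasp_force: 5.1
```

Motion stopped and the force rose to about 10 N with the tool at x ≈ -78.5, where home should be (-80 ± 2). Backing off and checking.

{"name": "carry_out", "arguments": {
  "delta_pos": [
    [-0.01,0,0],
    [-0.025,0,0],
    [-0.04,0,0],
    [-0.05,0,-0.03],
    [-0.06,0,-0.07],
    [-0.06,0,-0.11],
    [-0.06,0,-0.11]
  ],
  "rot": [
    [0,0,0],
    [0,0,0],
    [0,0,0],
    [0,0,0],
    [0,0,0],
    [0,0,0],
    [0,0,0]
  ]
}}

```text
clock: 15.65
eef_pos: [482.2, 225.6, 153.5]
tcp_rot: [3.141, -0.006, 0.554]
contact_force: [-0.2, 0.2, -0.0]
opening: -0.0
grasp_force: 0.0
```

```bash
python3 -c "
from h import *
go(0,0,150)
a=r.grab_frame('scene');cv2.imwrite('pics/s10.png',a);g=cv2.cvtColor(a,cv2.COLOR_BGR2GRAY);b=cv2.cvtColor(cv2.imread('pics/scene0.png'),cv2.COLOR_BGR2GRAY)
def prof(g,y,z,X): return [int(cv2.getRectSubPix(g,(1,1),tuple(map(float,px(fw(x,y,z),'scene'))))[0,0]) for x in X]
X=range(-90,-40,2);print('lug (front edge expected -58, rear -69)');print(prof(b,6,66,X));print(prof(g,6,66,X))
X=range(-30,52,4);print(prof(b,0,36,X));print(prof(g,0,36,X))
slot()
print([(t,[(np.round(d['box']).tolist(),round(d['p'],2)) for d in r.recognise(t,'scene')[:2]]) for t in('disc_pin','spare_punch','esd_brush','marker_pen','dowel')])
"
```

```text
t 15.65 fix [-135.4   -0.5] [482.2 225.6 153.5] F [-0.2  0.2 -0. ]
d(m) [ 0.1354 -0.0006  0.0043] rot [ 0.04 -0.35 -0.04]
lug (front edge expected -58, rear -69)
[138, 139, 135, 128, 127, 123, 121, 123, 124, 124, 126, 126, 128, 129, 129, 125, 121, 130, 160, 194, 206, 207, 206, 195, 148]
[140, 142, 138, 131, 129, 124, 125, 125, 125, 127, 128, 126, 109, 83, 81, 82, 83, 104, 155, 197, 208, 209, 209, 197, 150]
[189, 186, 186, 188, 176, 118, 106, 101, 101, 102, 114, 169, 180, 180, 181, 183, 181, 181, 173, 164, 195]
[191, 190, 190, 189, 189, 189, 188, 186, 185, 185, 184, 183, 182, 181, 181, 180, 181, 180, 181, 178, 198]
slot deg 1.0 y -10.3
slot deg 0.7 y -2.9
[('disc_pin', [([218.0, 195.0, 256.0, 243.0], 0.69)]), ('spare_punch', [([208.0, 244.0, 232.0, 289.0], 0.61)]), ('esd_brush', [([254.0, 195.0, 324.0, 209.0], 0.92), ([216.0, 195.0, 255.0, 243.0], 0.5)]), ('marker_pen', [([275.0, 258.0, 342.0, 267.0], 0.95)]), ('dowel', [([235.0, 192.0, 241.0, 203.0], 0.57)])]
```

The lug spans x of about -67 to -56, which is home. The bar runs through the slot, the slot is at about 1°, and the bystanders haven't moved.

```bash
python3 -c "
from rig import r
print(r.sign_off())"
```

```text
the job is handed in; nothing more can be done
None
```

I turned the disc so its slot lines up with the bar (within about 2°), pushed the bar through until it stopped against the keeper, backed the arm clear and handed the job in at about 16 s; the hand-in returned no verdict.

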